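Back off the hold-down and slide the mended rail to the stop

ROBOT

A 6-joint arm with a two-finger parallel gripper is mounted at the origin on the work surface. World frame = base frame: x ahead of the robot, y to its left, z up, the work surface at z = 0. Lengths are in m, angles in rad, forces in N, time in s.
With the tool pointing down it reaches from about 0.35 to 0.975 m from the base axis. Payload 4.9 kg.
Tool frame: the origin (TCP) lies at the very end of the fingers, on their centre line; the grasp point (between the pads) lies 19 mm behind it; z points along the fingers, y is the line along which they close (so a half turn about z gives the same grasp; the last joint's range is limited). The gripper opens to 85 mm and grips with 20 to 120 N. Pads are 22 mm wide; open, the fingers measure 114 mm over their backs; the gripper's body (76 mm by 85 mm) begins 54 mm behind the grasp point. The pads swing forward as they close: fully open they stand 13 mm farther back than shut.
Start: joints at [-1.256, 0.053, 1.613, -0, 1.476, -0.119], TCP at [0.263, -0.567, 0.231] pointing down, gripper open.
Joint ranges: [-3.01, 3.01], [-1.01, 2.22], [0.06, 2.58], [-1.02, 4.17], [0.09, 2.62], [-3.14, 3.14]. Speed limits (rad/s): [2.57, 2.57, 3.14, 3.14, 3.14, 3.14].

INTERFACE

Orientations are given as a unit quaternion [w, x, y, z].
In Python, from plant import state, optics, ticket, nets gives the robot as it stands. The module is installed in compiled form; this text tells all that it offers.
- The arm moves only by the shell command python3 -m inch 'ROWS' [OPENING]. ROWS is JSON, a list of rows, each an object of numbers: "dx", "dy", "dz": the shift along the tool's x, y, z as a fraction of full scale; "rx", "ry", "rz": the turn, a rotation vector about the tool's x, y, z as a fraction of full scale. In form: [{"dx": .., "dy": .., "dz": .., "rx": .., "ry": .., "rz": ..}, ...]. A call has 1 to 5 rows; each row is the pose to reach, as a shift and turn from the pose commanded when the call began, along the tool's axes at that moment; what a row does not reach only later rows make up. Full scale, the value 1, is 0.8 m for a shift and 1.5 rad for a turn. A row lasts 1/10 s, in which the tool goes at most 50 mm and 8.59 degrees, less where a joint would pass 70% of its speed; a pose out of reach is approached as far as the arm can. A call with a number of a shift or a turn outside -1 to 1 is refused whole. A call with a gripper value outside its range is refused whole. OPENING is the opening, from -1 (shut) to 1 (fully open), set as the call begins (- or left out, the last holds). The fingers move at their own pace and stop on an object; the grip force is fixed at half the most. Time passes only in rows, so rows that repeat a pose let the fingers close. It gives the time, the measured TCP pose, the force, the opening and the grip force at its end, in the units of the state.
- state(): the state, without advancing time (a new reading comes with each control period).
- optics.grab_frame(name): name is "scene" or "top" or "wrist"; returns the picture (480x640x3 uint8, red, green, blue); there is no depth.
- optics.camera_info(name): a dict with "fx", "fy", "cx", "cy" (pixels), "R" (3x3) and "t" (3): a world point X has camera coordinates R X + t. Camera axes: x right, y down, z forward; pixel columns grow to the right and rows downward; lengths in m; the calibration is good to about 2 mm. The wrist camera is an equidistant fisheye: a pixel r from the principal point sees the ray r / f radians off the axis. A picture is of the moment at which its call begins: read the wrist's pose just before it. camera_info takes no time and is no camera call; for the wrist camera it gives the pose at the moment of the call.
- ticket.job_done(): hands the job in; it is judged then, once.
Trained networks look in the newest picture that a camera, given by its name, has taken for a name from the list of things; names that differ only in an ending like _2 or _b are one class to them, and where a whole thing is asked for, a point or a joint stands for the part that bears it (a point fixed in the world has none). Each returns a list of dicts, best first, with "confidence" (0 to 1); they miss things now and then, are a little off and sometimes report something else, mostly with a low value. They report only what shows in the picture. A call takes as long as a camera call. They do not tell look-alikes from the thing itself.
- nets.boxes_of(camera, name): "bbox" ([centre column, centre row, width, height] in pixels, round what is visible of it).
- nets.outline_of(camera, name): "pixels" (480x640 bool, what is visible of it) and "bbox" ([centre column, centre row, width, height] in pixels, round what is visible of it).
The state is a dict: "time": time; "joint_pos": joint angles; "joint_vel": joint speeds; "joint_efforts": joint torques, N m; "tool_pos": TCP position; "tool_rot": TCP orientation; "contact_force": force on the tool from outside, world axes, zero at the start; "ft_torque": the same for the moment, N m; "gripper_width": opening from 0.0 (shut) to 1.0 (fully open); "grasp_force": force on a finger pad.
Only numpy, scipy, OpenCV 4.12 (cv2) and the standard library are available. Lean on these libraries where they do the work, as an engineer would, in place of code of your own. Each camera call takes 0.05 s, during which the arm holds its last target. There are 200 camera calls.

TASK

The mended frame rail is clamped on the sawing board. Roll a fingertip round the knurled rim of the hold-down nut to back it off three full turns from tight, anticlockwise seen from above (within a quarter turn), so that the mending plate can pass under the bar; only then push the rail by its tail end along the fence until its head butts against the length stop. Touch and push only: do not pinch the nut, pinch or lift the rail, or disturb the other things on the board and the bench.

Things in the scene. Friction and masses are not known exactly. Their poses are not given: they have to be found in the camera images.
- jig: sawing board, fixed to the bench: plywood base 200 (x) x 400 (y) x 12 mm; origin at the centre of its underside, on the bench. The wooden fence runs along y, 38 mm above the bench at its top, its working face at x = +56 mm; the rail lies on the fence's -x side. Upright M10 stud of the hold-down at x = -20 mm, y = 0, top 78 mm above the bench. All but nut and stud stays below 53 mm.
- stop_face (a point): centre of the working face of the length stop, a wooden block 44 wide (x) x 30 (y) x 24 mm high on the board at the left end of the fence; the face looks towards -y of the board, and the point is 24 mm above the bench
- bar_toe (a point): middle of the underside of the hold-down bar's toe pad (22 x 28 mm), which presses on the rail's top, 34 mm above the bench when tight. The dark steel bar is 130 long in the board's x (from 66 mm behind the stud, on its -x side, to the toe) and 28 wide in y; its top is 14 mm above this point. It rises 1.5 mm a turn with the nut.
- nut (a joint): turn of the knurled nut (rad): 0 = tight, as it starts, growing as it loosens (anticlockwise from above); 3 full turns = 18.85, and it turns on past that to 6 turns. It stays where it is left and needs about 0.035 N m, that is 1.4 N along the rim. Nut and bar rise 1.5 mm a turn.
- nut_center (a point): centre of the aluminium nut, on its upright axis, half-way up its rim (62 mm above the bench when tight). Rim 51 mm across 20 upright ridges 2 mm deep, 18 mm tall (9 mm above and below this point); the stud comes out on top. Its x axis turns with the nut and points to the black index mark on its top. A finger sliding round the rim need not turn it by its own angle: watch the nut.
- rail_tail (a point): centre of the end face to push (-y end) of the loose wooden rail, 40 wide (x) x 220 long (y) x 22 mm high, 0.2 to 0.3 kg, flat on the base by the fence; 23 mm above the bench. Its y axis points to the rail's head. A steel mending plate 60 x 18 x 3 mm stands on the rail's top, 45 to 105 mm ahead of this end; it starts 10 mm or more short of the toe pad and must pass under it.
- rail_head (a point): centre of the rail's other end face (the +y end), which is to butt against the length stop; 220 mm ahead of the tail. It starts 33 to 60 mm short of the stop.
- offcut: bystander: wood offcut 45 x 70 x 22 mm lying on the near right corner of the board; origin at the centre of its underside
- pencil: bystander: flat carpenter's pencil 164 x 14 x 8 mm lying on the near left part of the board; origin under its middle
- screwdriver: bystander: screwdriver, 200 mm long, 26 mm thick handle, lying on the bench to the left; origin under its middle
- glue: bystander: standing glue bottle, 56 mm in diameter, 150 mm tall, on the bench; origin at the centre of its underside
- tin: bystander: standing paint tin, 104 mm in diameter, 112 mm tall, on the bench; origin at the centre of its underside
- tape: bystander: roll of tape lying flat, 96 mm in diameter, 25 mm tall, on the bench; origin at the centre of its underside
Not all that is in view belongs to the job. What is shaped like the part that bears rail_tail but blue or green is not meant.

How it is judged:
On the way, in this order (a step that is already met when the one before it is completed fails the run):
1. the nut is backed off three full turns (at least 2.75) (value of joint nut above 17.28 rad), for 0.1 s.
2. the rail's head is against the length stop (y of rail_head in the frame of jig above 0.1265 m), for 0.1 s.
At the end, for the whole second after the job is handed in: The nut stands 2.75 to 3.25 turns from tight (17.28 to 20.42 rad) and still; the rail lies flat on the board (both ends within 3 mm of their height), its head within 3.5 mm of the length stop and both ends within 6 mm of the fence (value of joint nut between 17.28 and 20.42 rad and not (velocity of joint nut above 0.2 rad/s) and y of rail_head in the frame of jig between 0.1265 and 0.134 m and x of each of rail_head, rail_tail in the frame of jig above 0.03 m and z of each of rail_head, rail_tail in the frame of jig below 0.026 m); the robot touches nothing.
It fails at once if the rail is shoved (over 8 mm) while the nut is less than 2.5 turns loose (distance of rail_tail from where it was at the start of the episode above 0.008 m and value of joint nut below 15.7 rad).
It fails at once if an end of the rail is lifted more than 10 mm (z of any of rail_head, rail_tail in the frame of jig above 0.033 m).
It fails at once if the nut is pinched: the fingers straddle its rim and press on it (horizontal distance between the grasp point and nut_center below 0.01 m and z of the grasp point in the frame of nut_center below 0.024 m and contact force between the fingers and nut above 1 N).
It fails at once if the rail is pinched: the fingers straddle it and press on it (y of the grasp point in the frame of rail_tail between 0.008 and 0.215 m and x of the grasp point in the frame of rail_tail between -0.014 and 0.014 m and z of the grasp point in the frame of rail_tail below 0.026 m and contact force between the fingers and rail above 1 N).
It fails at once if one of the other things is moved more than 30 mm (distance of any of offcut, pencil, screwdriver, glue, tin, tape from where it was at the start of the episode above 0.03 m).
It also fails if it takes over 70 s, if anything falls off the work surface, if the arm or the gripper's body presses on something with over 40 N, if the wrist force passes 120 N, or if a joint passes its speed limit or range.

## Working session

There is one attempt and no reset: what is moved stays moved. The work goes in short steps, Python scripts to look and compute and a shell command to move; the robot and the scene stay as the last step left them, time stands still between calls to the robot, and variables do not carry over. Pictures are saved under pics/ and viewed, at most 10 in all, crops included, and the job is handed in when it is done.

```bash
mkdir -p pics; python3 - <<'E'
from plant import state, optics, ticket, nets
import cv2,numpy as np
s=state(); print(s['time'],s['tool_pos'],s['tool_rot'],s['gripper_width'])
a=[]
for c in ['top','scene']:
    im=optics.grab_frame(c); cv2.imwrite(f'pics/{c}0.png',im[:,:,::-1])
    ci=optics.camera_info(c); print(c,{k:np.round(v,4).tolist() for k,v in ci.items()})
    for n in ['jig','nut','rail_tail','bar_toe','stop_face','offcut','pencil','screwdriver','glue','tin','tape']:
        print(n,[(np.round(d['bbox'],0).tolist(),round(d['confidence'],2)) for d in nets.boxes_of(c,n)[:3]])
E
```

```text
0.0 [ 0.26249221 -0.56651025  0.23005614] [-1.03360246e-03  9.76572891e-01  2.15184364e-01 -9.63482095e-05] 0.9966675036081982
top {'fx': 528.5324, 'fy': 528.5324, 'cx': 310.8038, 'cy': 247.8012, 'R': [[0.0036, -1.0, 0.0035], [-0.9978, -0.0038, -0.0667], [0.0668, -0.0033, -0.9978]], 't': [-0.0107, 0.4735, 1.3192]}
jig [([314.0, 226.0, 165.0, 99.0], 0.98)]
nut [([317.0, 236.0, 20.0, 20.0], 0.72)]
rail_tail [([317.0, 216.0, 87.0, 30.0], 0.89), ([405.0, 336.0, 73.0, 73.0], 0.82), ([215.0, 337.0, 22.0, 88.0], 0.56)]
bar_toe [([479.0, 282.0, 40.0, 34.0], 0.59)]
stop_face [([314.0, 227.0, 168.0, 96.0], 0.78)]
offcut [([369.0, 248.0, 26.0, 16.0], 0.68)]
pencil [([276.0, 262.0, 64.0, 6.0], 0.83), ([316.0, 235.0, 19.0, 21.0], 0.69), ([368.0, 247.0, 22.0, 20.0], 0.69)]
screwdriver [([138.0, 282.0, 69.0, 22.0], 0.6)]
glue [([122.0, 200.0, 38.0, 27.0], 0.82)]
tin [([482.0, 210.0, 60.0, 50.0], 0.61), ([276.0, 261.0, 65.0, 7.0], 0.57)]
tape [([480.0, 282.0, 41.0, 33.0], 0.61), ([122.0, 202.0, 39.0, 28.0], 0.41)]
scene {'fx': 553.9995, 'fy': 553.9995, 'cx': 319.6906, 'cy': 238.0108, 'R': [[-0.7272, 0.6864, -0.0077], [0.4216, 0.4377, -0.7942], [-0.5417, -0.5807, -0.6077]], 't': [0.3451, -0.1353, 1.4474]}
jig [([300.0, 282.0, 202.0, 130.0], 0.85), ([281.0, 274.0, 86.0, 56.0], 0.68)]
nut [([303.0, 249.0, 25.0, 24.0], 0.98)]
rail_tail [([471.0, 271.0, 75.0, 62.0], 0.77), ([280.0, 273.0, 89.0, 55.0], 0.75), ([314.0, 182.0, 14.0, 51.0], 0.58)]
bar_toe []
stop_face [([301.0, 284.0, 203.0, 131.0], 0.58), ([527.0, 357.0, 96.0, 75.0], 0.46)]
offcut [([277.0, 232.0, 32.0, 26.0], 0.73)]
pencil [([360.0, 276.0, 61.0, 39.0], 0.86), ([304.0, 257.0, 50.0, 40.0], 0.18)]
screwdriver [([528.0, 357.0, 96.0, 80.0], 0.62)]
glue [([475.0, 414.0, 43.0, 79.0], 0.86)]
tin [([172.0, 187.0, 48.0, 61.0], 0.8)]
tape [([231.0, 177.0, 40.0, 27.0], 0.55), ([303.0, 256.0, 51.0, 36.0], 0.32)]
```

```bash
python3 - <<'E'
import cv2
im=cv2.imread('pics/top0.png'); c=im[160:310,210:410]; cv2.imwrite('pics/topc.png',cv2.resize(c,(800,600),interpolation=cv2.INTER_CUBIC))
E
```

```text
(no output)
```

View pics/top0.png

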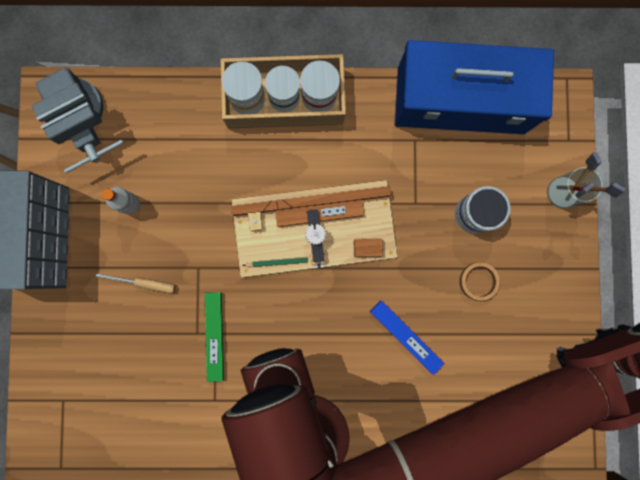

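View pics/topc.png

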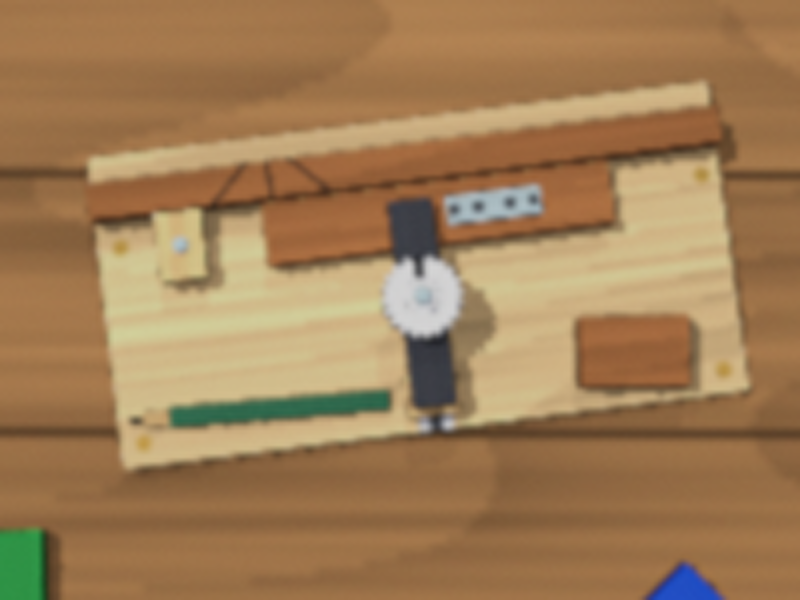

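The candidates are the brown rail with the plate at (317,216), the blue look-alike at (405,336), the green one at (215,337), and the brown fence at (317,200). The offcut at (369,248) is also brown. I choose the brown rail with the steel plate: it lies by the fence, and the crop shows its tail at about (363,208) and its head at about (278,219). The nut is at (315.5,234).

```bash
cat > h.py <<'E'
from plant import state, optics, nets
import numpy as np, cv2
from scipy.spatial.transform import Rotation as Ro
def ray(c,u,v,z,ci=None):
    ci=ci or optics.camera_info(c); R=np.array(ci['R']);t=np.array(ci['t'])
    x=(u-ci['cx'])/ci['fx'];y=(v-ci['cy'])/ci['fy']
    if c=='wrist':
        r=np.hypot(x,y); k=np.sin(r)/r if r else 1; d=np.array([x*k,y*k,np.cos(r)])
    else: d=np.array([x,y,1])
    o=-R.T@t; d=R.T@d; return o+d*(z-o[2])/d[2]
def proj(c,X,ci=None):
    ci=ci or optics.camera_info(c); p=np.array(ci['R'])@X+ci['t']
    if c=='wrist':
        r=np.hypot(p[0],p[1]); th=np.arctan2(r,p[2]); p=np.array([p[0]/r*th,p[1]/r*th,1])
    return np.array([ci['cx']+ci['fx']*p[0]/p[2],ci['cy']+ci['fy']*p[1]/p[2]])
def tool():
    s=state(); q=s['tool_rot']; return np.array(s['tool_pos']),Ro.from_quat([q[1],q[2],q[3],q[0]])
def delta(target,yaw=None):
    "row numbers to a target pos, tool down with tool x at yaw"
    p,r=tool(); d=r.inv().apply(np.array(target)-p)/0.8
    out=[d]
    if yaw is not None:
        m=np.array([[np.cos(yaw),np.sin(yaw),0],[np.sin(yaw),-np.cos(yaw),0],[0,0,-1]]).T
        out.append((r.inv()*Ro.from_matrix(m)).as_rotvec()/1.5)
    return [np.round(o,4).tolist() for o in out]
E
python3 - <<'E'
from h import *
C=lambda u,v,z: ray('top',210+u/4,160+v/4,z)
P=dict(stud=C(423,296,.078),f1=C(95,220,.038),f2=C(720,140,.038),tailA=C(613,222,.034),tailB=C(611,165,.034),headA=C(272,265,.034),headB=C(265,208,.034),stopA=C(207,276,.036),stopB=C(203,208,.036),b1=C(125,468,.012),b2=C(748,392,.012),nut=C(422,296,.071))
for k,v in P.items(): print(k,v.round(4))
d=P['f1']-P['f2']; yaw=np.arctan2(-d[0],d[1]); print('yaw',yaw)
ex=np.array([np.cos(yaw),np.sin(yaw)]);ey=np.array([-ex[1],ex[0]])
J=P['nut'][:2]+.02*ex; print('J',J)
for k,v in P.items(): q=v[:2]-J; print(k,(q@ex).round(4),(q@ey).round(4))
b=nets.boxes_of('scene','nut')[0]['bbox']; print('scene nut',ray('scene',b[0],b[1],.066))
t=P['nut'][:2]-.11*ex; print(delta([*t,.2],yaw))
E
```

```text
stud [ 0.5028 -0.0205  0.078 ]
f1 [0.5533 0.1835 0.038 ]
f2 [ 0.6052 -0.2065  0.038 ]
tailA [ 0.5539 -0.1398  0.034 ]
tailB [ 0.5898 -0.1387  0.034 ]
headA [0.526  0.0733 0.034 ]
headB [0.5618 0.0779 0.034 ]
stopA [0.5187 0.1136 0.036 ]
stopB [0.5614 0.1165 0.036 ]
b1 [0.3993 0.1663 0.012 ]
b2 [ 0.4488 -0.2272  0.012 ]
nut [ 0.5035 -0.02    0.071 ]
yaw 0.13234379532431625
J [ 0.52329241 -0.017379  ]
stud -0.0207 -0.0004
f1 0.0563 0.1952
f2 0.0563 -0.1983
tailA 0.0141 -0.1254
tailB 0.0499 -0.129
headA 0.0146 0.0895
headB 0.0508 0.0894
stopA 0.0128 0.1304
stopB 0.0554 0.1277
b1 -0.0986 0.1984
b2 -0.1016 -0.1982
nut -0.02 -0.0
scene nut [ 0.511081   -0.01053031  0.066     ]
[[0.4292, -0.5348, 0.0392], [-0.0, -0.0, 0.201]]
```

```bash
A='x'; 
python3 -m inch '[{"dx":0.143,"dy":-0.178},{"dx":0.143,"dy":-0.178},{"dx":0.143,"dy":-0.178},{"dx":0.143,"dy":-0.178},{"dx":0.143,"dy":-0.178}]' -1
python3 -m inch '[{"dx":0.143,"dy":-0.178},{"dx":0.143,"dy":-0.178},{"dx":0.143,"dy":-0.178},{"dx":0.143,"dy":-0.178},{"dx":0.143,"dy":-0.178}]'
python3 -m inch '[{"dx":0.143,"dy":-0.178,"rz":0.1},{"dx":0.143,"dy":-0.178,"rz":0.2},{"dx":0.143,"dy":-0.178,"rz":0.2},{"dx":0.143,"dy":-0.178,"rz":0.2},{"dx":0.143,"dy":-0.178,"rz":0.2}]'
python3 - <<'E'
from h import *
print(state()['time'],tool()[0],delta([.394,-.0345,.2],.132), state()['gripper_width'],state()['contact_force'])
im=optics.grab_frame('wrist'); cv2.imwrite('pics/w1.png',im[:,:,::-1]); ci=optics.camera_info('wrist')
for k in ci: print(k,np.round(ci[k],4).tolist())
for n in ['nut','rail_tail']: print(n,[(np.round(d['bbox'],1).tolist(),round(d['confidence'],2)) for d in nets.boxes_of('wrist',n)[:3]])
for X in [(.5035,-.02,.071),(.572,-.139,.034)]: print(proj('wrist',np.array(X),ci),proj('scene',np.array(X)))
E
```

```text
1.25 [ 0.26271845 -0.56707808  0.23129884] [[0.4287, -0.5351, 0.0392], [-0.0, -0.0, 0.2012]] 0.9991027359441834 [-0.09540888  0.79920342 -0.71295802]
fx 371.6483
fy 371.6483
cx 321.9291
cy 243.9957
R [[0.4208, -0.9072, 0.0005], [-0.8588, -0.3981, 0.3226], [-0.2924, -0.1362, -0.9465]]
t [-0.6247, -0.0415, 0.3812]
nut []
rail_tail [([70.9, 114.5, 86.2, 180.4], 0.87)]
[   2.3591872  -114.68199065] [302.59853166 243.75317901]
[ 104.1547903  -149.75461194] [242.68133128 246.35092546]validation failed for argument at $[0]...
validation failed for argument at $[0]...
validation failed for argument at $[0]...
```

View pics/w1.png

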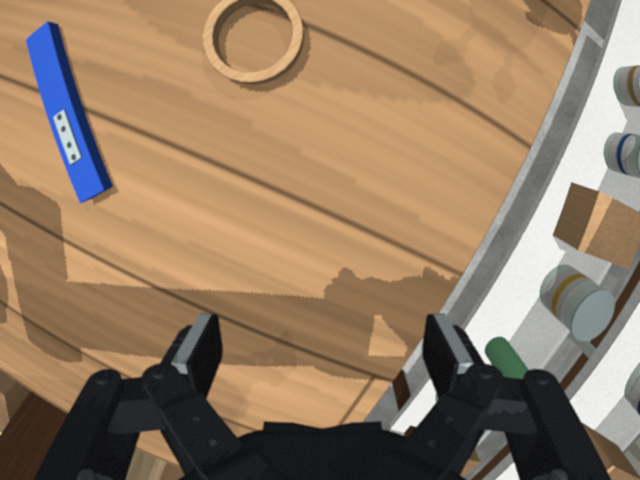

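The picture shows only the tape (253,40), the blue look-alike (70,114) and the open fingers. The moves were refused because every row needs all six keys, so I'll retype them.

```bash

python3 -m inch '[{"dx":0.143,"dy":-0.178,"dz":0,"rx":0,"ry":0,"rz":0},{"dx":0.143,"dy":-0.178,"dz":0,"rx":0,"ry":0,"rz":0},{"dx":0.143,"dy":-0.178,"dz":0,"rx":0,"ry":0,"rz":0},{"dx":0.143,"dy":-0.178,"dz":0,"rx":0,"ry":0,"rz":0},{"dx":0.143,"dy":-0.178,"dz":0,"rx":0,"ry":0,"rz":0}]' -1
python3 -m inch '[{"dx":0.143,"dy":-0.178,"dz":0,"rx":0,"ry":0,"rz":0},{"dx":0.143,"dy":-0.178,"dz":0,"rx":0,"ry":0,"rz":0},{"dx":0.143,"dy":-0.178,"dz":0,"rx":0,"ry":0,"rz":0},{"dx":0.143,"dy":-0.178,"dz":0,"rx":0,"ry":0,"rz":0},{"dx":0.143,"dy":-0.178,"dz":0,"rx":0,"ry":0,"rz":0}]'
python3 -m inch '[{"dx":0.143,"dy":-0.178,"dz":0,"rx":0,"ry":0,"rz":0.1},{"dx":0.143,"dy":-0.178,"dz":0,"rx":0,"ry":0,"rz":0.2},{"dx":0.143,"dy":-0.178,"dz":0,"rx":0,"ry":0,"rz":0.2},{"dx":0.143,"dy":-0.178,"dz":0,"rx":0,"ry":0,"rz":0.2},{"dx":0.143,"dy":-0.178,"dz":0,"rx":0,"ry":0,"rz":0.2}]'
python3 - <<'E'
from h import *
print(state()['time'],tool()[0],delta([.394,-.0345,.2],.132), state()['gripper_width'],state()['contact_force'])
im=optics.grab_frame('wrist'); cv2.imwrite('pics/w2.png',im[:,:,::-1]); ci=optics.camera_info('wrist')
for k in ci: print(k,np.round(ci[k],4).tolist())
for n in ['nut','rail_tail']: print(n,[(np.round(d['bbox'],1).tolist(),round(d['confidence'],2)) for d in nets.boxes_of('wrist',n)[:3]])
for X in [(.5035,-.02,.071),(.572,-.139,.034)]: print(proj('wrist',np.array(X),ci),proj('scene',np.array(X)))
E
```

```text
time: 1.9
tool_pos: [0.3075, -0.3868, 0.2314]
tool_rot: [0.0, 0.976, 0.217, 0.0]
contact_force: [0.2, -0.5, -1.1]
gripper_width: 0.145
grasp_force: 0.0
time: 2.4
tool_pos: [0.3514, -0.2104, 0.2317]
tool_rot: [0.0, 0.976, 0.217, 0.001]
contact_force: [0.2, -0.5, -1.0]
gripper_width: -0.001
grasp_force: 0.0
time: 2.9
tool_pos: [0.3956, -0.0313, 0.2317]
tool_rot: [-0.001, 0.997, 0.071, 0.001]
contact_force: [-0.2, -1.1, -0.2]
gripper_width: -0.004
grasp_force: 0.0
2.9 [ 0.3956004  -0.03129317  0.23168501] [[-0.0026, 0.0037, 0.0396], [-0.0007, -0.0007, 0.0071]] -0.003581534097380195 [-0.20305385 -1.06537276 -0.23636684]
fx 371.6483
fy 371.6483
cx 321.9291
cy 243.9957
R [[0.1397, -0.9902, 0.0011], [-0.9374, -0.1319, 0.3222], [-0.3189, -0.046, -0.9467]]
t [-0.0882, 0.3247, 0.5063]
nut [([330.0, 92.2, 61.3, 58.8], 0.92), ([19.9, 187.8, 31.7, 30.2], 0.41)]
rail_tail [([471.7, 339.6, 96.2, 132.2], 0.76), ([220.2, 156.0, 158.9, 15.0], 0.68), ([347.7, 43.3, 236.2, 56.0], 0.67)]
[324.40569668  91.21895892] [302.59853166 243.75317901]
[460.27219034  49.02057803] [242.68133128 246.35092546]
```

View pics/w2.png

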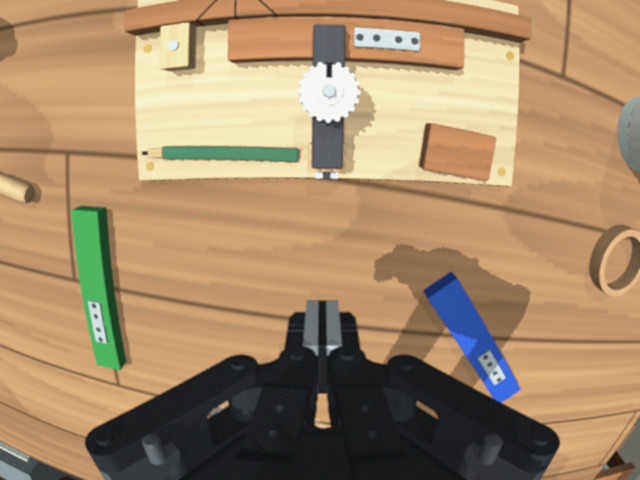

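The view shows the nut at (329.5,92) with its index mark at about (329,70). The tail end of the brown rail is at (464,47), the stop at (177,45), and the shut fingertips at (322,305).

```bash
python3 - <<'E'
from h import *
optics.grab_frame('wrist'); ci=optics.camera_info('wrist')
o=nets.outline_of('wrist','nut')[0]; m=o['pixels']; ys,xs=np.nonzero(m); print('nut mask',xs.mean(),ys.mean(),o['confidence'])
W=lambda u,v,z: ray('wrist',u,v,z,ci)
yaw=.132; ex=np.array([np.cos(yaw),np.sin(yaw)]);ey=np.array([-ex[1],ex[0]])
N=W(330,92,.071); J=N[:2]+.02*ex; print(N,'stud',W(329.5,91,.078))
for k,v in dict(tailB=W(466,28,.034),tailA=W(463,68,.034),headA=W(229,60,.034),fenceR=W(530,38,.038),fenceL=W(127,32,.038),stop=W(194,67,.036),b1=W(139,179,.012),b2=W(512,185,.012)).items():
    q=v[:2]-J; print(k,v.round(4),(q@ex).round(4),(q@ey).round(4))
d=W(127,32,.038)-W(530,38,.038); print('yaw fence',np.arctan2(-d[0],d[1])); d=W(139,179,.012)-W(512,185,.012); print('yaw board',np.arctan2(-d[0],d[1]))
T=tool(); print(T[0], proj('wrist',T[0],ci), 'tip width px/m', proj('wrist',T[0]+T[1].apply([0,.01,0]),ci)-proj('wrist',T[0]-T[1].apply([0,.01,0]),ci))
E
```

```text
nut mask 321.13917723952324 89.07381776239907 0.9
[ 0.50288555 -0.02834312  0.071     ] stud [ 0.50304802 -0.02777038  0.078     ]
tailB [ 0.5933 -0.1466  0.034 ] 0.054 -0.1291
tailA [ 0.5524 -0.1484  0.034 ] 0.0133 -0.1255
headA [0.5268 0.0666 0.034 ] 0.0162 0.0909
fenceR [ 0.6033 -0.2151  0.038 ] 0.0549 -0.1983
fenceL [0.5545 0.1757 0.038 ] 0.058 0.1955
stop [0.5186 0.0991 0.036 ] 0.0123 0.1242
b1 [0.4021 0.1613 0.012 ] -0.0949 0.2012
b2 [ 0.4488 -0.2358  0.012 ] -0.1009 -0.1986
yaw fence 0.1241280227245048
yaw board 0.11707706964862932
[ 0.39463428 -0.03690716  0.23136559] [323.76034849 318.94592787] tip width px/m [4.50263690e+01 1.54684007e-02]
```

```bash
python3 - <<'E'
from h import *
im=optics.grab_frame('wrist'); ci=optics.camera_info('wrist'); cv2.imwrite('pics/w3.png',im[:,:,::-1])
print(state()['time'],tool()[0],state()['joint_vel'])
for d in nets.outline_of('wrist','nut')[:1]:
    ys,xs=np.nonzero(d['pixels']); u,v=(xs.min()+xs.max())/2,(ys.min()+ys.max())/2; print(u,v,xs.mean(),ys.mean(),ray('wrist',xs.mean(),ys.mean(),.069,ci))
# white blob
g=im[60:125,285:370].astype(int); w=(g.min(2)>190); ys,xs=np.nonzero(w); print('white',285+np.median(xs),60+np.median(ys), ray('wrist',285+xs.mean(),60+ys.mean(),.071,ci))
t=optics.grab_frame('top'); g=t[220:250,300:335].astype(int); ys,xs=np.nonzero(g.min(2)>170); print('top',xs.mean()+300,ys.mean()+220,ray('top',xs.mean()+300,ys.mean()+220,.071))
print('scene',ray('scene',303,249,.064))
E
```

```text
3.2 [ 0.39453679 -0.03696783  0.23128875] [-0.00161808 -0.00516168  0.00431659  0.00233484  0.00065011  0.00392143]
320.5 89.0 319.5635930047695 88.47178060413354 [ 0.50466719 -0.0200955   0.069     ]
white 319.0 90.0 [ 0.50349662 -0.02022998  0.071     ]
top 314.884476534296 233.93862815884478 [ 0.50361097 -0.01852458  0.071     ]
scene [ 0.50877886 -0.01316691  0.064     ]
```

```bash
python3 - <<'E'
from h import *
print(delta([.4591,-.0254,.060],.132))
E
```

```text
[[0.082, -0.0035, 0.2141], [0.0001, 0.0001, -0.0009]]
```

```bash

python3 -m inch '[{"dx":0.04,"dy":-0.0035,"dz":0.06,"rx":0,"ry":0,"rz":0},{"dx":0.082,"dy":-0.0035,"dz":0.12,"rx":0,"ry":0,"rz":0},{"dx":0.082,"dy":-0.0035,"dz":0.18,"rx":0,"ry":0,"rz":0},{"dx":0.082,"dy":-0.0035,"dz":0.214,"rx":0,"ry":0,"rz":0},{"dx":0.082,"dy":-0.0035,"dz":0.214,"rx":0,"ry":0,"rz":0}]'
python3 -m inch '[{"dx":0.006,"dy":0,"dz":0,"rx":0,"ry":0,"rz":0},{"dx":0.006,"dy":0,"dz":0,"rx":0,"ry":0,"rz":0}]'
for i in 1 2 3 4 5; do python3 -m inch '[{"dx":0.002,"dy":0,"dz":0,"rx":0,"ry":0,"rz":0},{"dx":0.002,"dy":0,"dz":0,"rx":0,"ry":0,"rz":0}]' | egrep 'pos|contact'; done
```

```text
time: 3.8
tool_pos: [0.4541, -0.0235, 0.0538]
tool_rot: [-0.002, 0.998, 0.066, -0.007]
contact_force: [-1.1, 0.2, -0.7]
gripper_width: -0.003
grasp_force: 0.0
time: 4.0
tool_pos: [0.4665, -0.024, 0.0633]
tool_rot: [0.001, 0.998, 0.066, 0.003]
contact_force: [1.1, -0.1, 0.6]
gripper_width: -0.0
grasp_force: 0.0
tool_pos: [0.4671, -0.0233, 0.0624]
contact_force: [0.2, -0.2, 0.2]
tool_pos: [0.4673, -0.0227, 0.0607]
contact_force: [-2.1, -0.5, 1.0]
tool_pos: [0.4676, -0.0227, 0.0601]
contact_force: [-5.6, -1.8, 5.3]
tool_pos: [0.4678, -0.0226, 0.0598]
contact_force: [-12.6, -3.3, 9.4]
tool_pos: [0.4679, -0.0226, 0.0597]
contact_force: [-17.4, -5.4, 13.8]
```

Contact is right at 36.5 mm from the axis, with a stiffness of about 4 N/mm. Now a quarter round, then I'll read the nut's index mark.

```bash
cat >> h.py <<'E'
N=np.array([.5037,-.0195]); YAW=.132
EX=np.array([np.cos(YAW),np.sin(YAW)]); EY=np.array([-EX[1],EX[0]])
def nutangle(turns=0,save=None,z0=.071):
    im=optics.grab_frame('wrist'); ci=optics.camera_info('wrist'); z=z0+.0015*turns
    n=120; g=np.linspace(-.03,.03,n); mp=np.zeros((n,n,2),np.float32)
    for i in range(n):
        for j in range(n):
            q=N-EY*g[j]-EX*g[i]           # up = +board x, right = -board y
            mp[i,j]=proj('wrist',np.array([*q,z]),ci)
    p=cv2.remap(im,mp,None,cv2.INTER_LINEAR)
    if save: cv2.imwrite(save,cv2.resize(p[:,:,::-1],(480,480)))
    G,H=np.meshgrid(g,g); r=np.hypot(G,H); bx=-H; by=-G
    m=(r>.010)&(r<.020)&(p.max(2)<70)
    a=np.arctan2(by[m],bx[m]); 
    ang=np.degrees(np.arctan2(np.sin(a).sum(),np.cos(a).sum())) if m.sum() else None
    d=tool()[0][:2]-N
    s=state(); print('t',round(s['time'],2),'mark deg',ang,'n',m.sum(),'conc',np.hypot(np.sin(a).mean(),np.cos(a).mean()) if m.sum() else 0,'tool rel(mm) X,Y',(d@EX*1e3).round(1),(-d@EY*1e3).round(1),'z',tool()[0][2].round(4),'F',np.round(s['contact_force'],1))
E
python3 -c "from h import *; nutangle(0)"
python3 -m inch '[{"dx":-0.002,"dy":0.01,"dz":0,"rx":0,"ry":0,"rz":0},{"dx":0.0016,"dy":0.0244,"dz":0,"rx":0,"ry":0,"rz":0},{"dx":0.012,"dy":0.035,"dz":0,"rx":0,"ry":0,"rz":0},{"dx":0.0265,"dy":0.0388,"dz":0,"rx":0,"ry":0,"rz":0},{"dx":0.04,"dy":0.0388,"dz":0,"rx":0,"ry":0,"rz":0}]'
python3 -c "from h import *; nutangle(.3,'pics/n1.png')"
```

```text
t 5.05 mark deg -3.4378332071543802 n 130 conc 0.9972863076703415 tool rel(mm) X,Y -35.8 -1.7 z 0.0597 F [-17.6  -5.2  14.2]
time: 5.55
tool_pos: [0.5057, -0.0559, 0.0594]
tool_rot: [0.008, 0.998, 0.068, -0.004]
contact_force: [-5.2, -32.6, -1.9]
gripper_width: 0.001
grasp_force: 18.8
t 5.6 mark deg 164.15131237083634 n 540 conc 0.8548849448123221 tool rel(mm) X,Y 0.4 36.9 z 0.0604 F [ -0.1 -28.3   3.1]
```

View pics/n1.png

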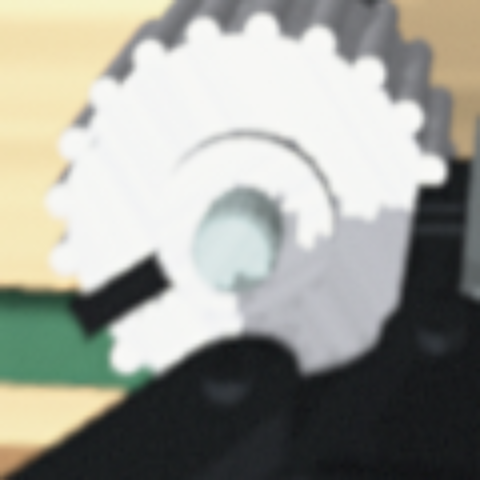

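The mark (130,290) is now at about 112° on the board, so the nut turned roughly 0.32 of a turn from about -3°. Force and position show the finger half-thickness is about 11 mm, so I'm widening the path to suit.

```bash
cat >> h.py <<'E'
def nutangle(turns=0,save=None,z0=.071):
    im=optics.grab_frame('wrist'); ci=optics.camera_info('wrist'); z=z0+.0015*turns
    n=120; g=np.linspace(-.03,.03,n)
    mp=np.array([[proj('wrist',np.array([*(N-EY*y-EX*x),z]),ci) for y in g] for x in g],np.float32)
    p=cv2.remap(im,mp,None,cv2.INTER_LINEAR)
    if save: cv2.imwrite(save,cv2.resize(p[:,:,::-1],(480,480)))
    k,lab,st,ce=cv2.connectedComponentsWithStats((p.max(2)<70).astype(np.uint8))
    for i in range(1,k):
        y,x=60-ce[i][1],60-ce[i][0]; r=np.hypot(x,y)/2
        if st[i][4]>40 and r<24: print(' blob area',st[i][4],'r mm',r.round(1),'deg',np.degrees(np.arctan2(x,y)).round(0))
    d=tool()[0][:2]-N; s=state()
    print('t',round(s['time'],2),'tool X,Y mm',(d@EX*1e3).round(1),(-d@EY*1e3).round(1),'z',tool()[0][2].round(4),'F',np.round(s['contact_force'],1))
E
python3 -m inch '[{"dx":0.0138,"dy":0.0038,"dz":0,"rx":0,"ry":0,"rz":0},{"dx":0.0281,"dy":0,"dz":0,"rx":0,"ry":0,"rz":0},{"dx":0.0386,"dy":-0.0106,"dz":0,"rx":0,"ry":0,"rz":0},{"dx":0.0425,"dy":-0.025,"dz":0,"rx":0,"ry":0,"rz":0},{"dx":0.0425,"dy":-0.0388,"dz":0,"rx":0,"ry":0,"rz":0}]' >/dev/null
python3 -c "from h import *; nutangle(.7,'pics/n2.png')"
python3 -m inch '[{"dx":0,"dy":-0.0138,"dz":0,"rx":0,"ry":0,"rz":0},{"dx":-0.0039,"dy":-0.0281,"dz":0,"rx":0,"ry":0,"rz":0},{"dx":-0.0144,"dy":-0.0386,"dz":0,"rx":0,"ry":0,"rz":0},{"dx":-0.0288,"dy":-0.0425,"dz":0,"rx":0,"ry":0,"rz":0},{"dx":-0.0425,"dy":-0.0425,"dz":0,"rx":0,"ry":0,"rz":0}]' >/dev/null
python3 -c "from h import *; nutangle(1.1,'pics/n3.png')"
python3 -c "
import cv2,numpy as np
cv2.imwrite('pics/n23.png',np.hstack([cv2.resize(cv2.imread('pics/n%d.png'%i),(390,390)) for i in (2,3)]))"
```

```text
blob area 12550 r mm 1.5 deg 168.0
t 6.15 tool X,Y mm 35.9 -4.5 z 0.0607 F [ 6.2 -0.2 -1. ]
 blob area 3272 r mm 22.3 deg 150.0
 blob area 212 r mm 18.8 deg -105.0
t 6.7 tool X,Y mm -2.7 -36.9 z 0.0594 F [0.  4.1 0.3]
```

View pics/n23.png

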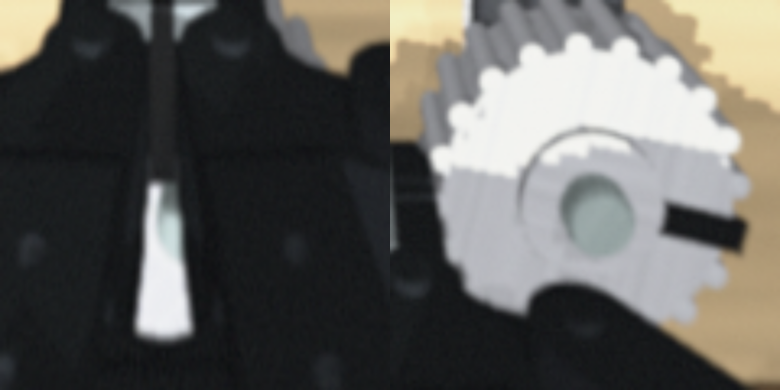

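Right half: the mark is at (705,228), board angle about -98°. The nut has turned about 265° in total (0.74 turn), with some slip. Carrying on.

```bash

python3 -m inch '[{"dx":-0.0138,"dy":0,"dz":0,"rx":0,"ry":0,"rz":0},{"dx":-0.0281,"dy":0.0039,"dz":0,"rx":0,"ry":0,"rz":0},{"dx":-0.0386,"dy":0.0144,"dz":0,"rx":0,"ry":0,"rz":0},{"dx":-0.0425,"dy":0.0288,"dz":0,"rx":0,"ry":0,"rz":0},{"dx":-0.0425,"dy":0.0425,"dz":0,"rx":0,"ry":0,"rz":0}]' >/dev/null
python3 -c "from h import *; nutangle(1)"
python3 -m inch '[{"dx":0,"dy":0.0138,"dz":0,"rx":0,"ry":0,"rz":0},{"dx":0.0039,"dy":0.0281,"dz":0,"rx":0,"ry":0,"rz":0},{"dx":0.0144,"dy":0.0386,"dz":0,"rx":0,"ry":0,"rz":0},{"dx":0.0288,"dy":0.0425,"dz":0,"rx":0,"ry":0,"rz":0},{"dx":0.0425,"dy":0.0425,"dz":0,"rx":0,"ry":0,"rz":0}]' >/dev/null
python3 -c "from h import *; nutangle(1.3)"
python3 -m inch '[{"dx":0.0138,"dy":0,"dz":0,"rx":0,"ry":0,"rz":0},{"dx":0.0281,"dy":-0.0039,"dz":0,"rx":0,"ry":0,"rz":0},{"dx":0.0386,"dy":-0.0144,"dz":0,"rx":0,"ry":0,"rz":0},{"dx":0.0425,"dy":-0.0288,"dz":0,"rx":0,"ry":0,"rz":0},{"dx":0.0425,"dy":-0.0425,"dz":0,"rx":0,"ry":0,"rz":0}]' >/dev/null
python3 -c "from h import *; nutangle(1.5)"
python3 -m inch '[{"dx":0,"dy":-0.0138,"dz":0,"rx":0,"ry":0,"rz":0},{"dx":-0.0039,"dy":-0.0281,"dz":0,"rx":0,"ry":0,"rz":0},{"dx":-0.0144,"dy":-0.0386,"dz":0,"rx":0,"ry":0,"rz":0},{"dx":-0.0288,"dy":-0.0425,"dz":0,"rx":0,"ry":0,"rz":0},{"dx":-0.0425,"dy":-0.0425,"dz":0,"rx":0,"ry":0,"rz":0}]' >/dev/null
python3 -c "from h import *; nutangle(1.7,'pics/n4.png')"
```

```text
blob area 211 r mm 19.9 deg -62.0
t 7.25 tool X,Y mm -36.1 0.3 z 0.0597 F [-8.4 -1.5  4.3]
 blob area 4260 r mm 19.8 deg -155.0
 blob area 201 r mm 18.8 deg 66.0
t 7.8 tool X,Y mm 2.3 38.0 z 0.0606 F [  0.5 -12.9  -4.5]
 blob area 12696 r mm 1.5 deg 168.0
t 8.35 tool X,Y mm 35.6 -4.1 z 0.0606 F [ 7.1  1.7 -0.7]
 blob area 3389 r mm 22.0 deg 150.0
t 8.9 tool X,Y mm -2.7 -37.1 z 0.0594 F [-0.2  4.6  1.2]
```

```bash

python3 -m inch '[{"dx":-0.0138,"dy":0.0025,"dz":0,"rx":0,"ry":0,"rz":0},{"dx":-0.0272,"dy":0.0061,"dz":0,"rx":0,"ry":0,"rz":0},{"dx":-0.037,"dy":0.0156,"dz":0,"rx":0,"ry":0,"rz":0},{"dx":-0.0412,"dy":0.0288,"dz":0,"rx":0,"ry":0,"rz":0},{"dx":-0.0412,"dy":0.0425,"dz":0,"rx":0,"ry":0,"rz":0}]' >/dev/null
python3 -c "from h import *; nutangle(1.7,'pics/n5.png')"
python3 -m inch '[{"dx":0,"dy":0.0138,"dz":0,"rx":0,"ry":0,"rz":0},{"dx":0.0039,"dy":0.0281,"dz":0,"rx":0,"ry":0,"rz":0},{"dx":0.0144,"dy":0.0386,"dz":0,"rx":0,"ry":0,"rz":0},{"dx":0.0288,"dy":0.0425,"dz":0,"rx":0,"ry":0,"rz":0},{"dx":0.0425,"dy":0.0425,"dz":0,"rx":0,"ry":0,"rz":0}]' >/dev/null
python3 -c "from h import *; nutangle(2,'pics/n6.png')"
python3 -c "
import cv2,numpy as np
cv2.imwrite('pics/n456.png',np.hstack([cv2.resize(cv2.imread('pics/n%d.png'%i),(266,266)) for i in (4,5,6)]))"
```

```text
blob area 208 r mm 20.1 deg -95.0
t 9.45 tool X,Y mm -36.1 0.0 z 0.0594 F [-10.5  -0.6   4.8]
 blob area 212 r mm 19.8 deg 36.0
 blob area 4537 r mm 19.3 deg -156.0
t 10.0 tool X,Y mm 3.1 38.6 z 0.0607 F [  1.4 -17.1  -5.3]
```

View pics/n456.png

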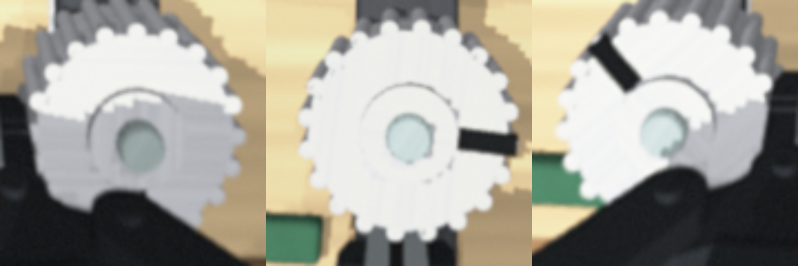

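Middle: mark at -95°. Right: at about 35°. That makes about 759° so far (2.1 turns). Next I'll do three more quarters and check.

```bash

python3 -m inch '[{"dx":0.0125,"dy":0,"dz":0,"rx":0,"ry":0,"rz":0},{"dx":0.0269,"dy":-0.0039,"dz":0,"rx":0,"ry":0,"rz":0},{"dx":0.0374,"dy":-0.0144,"dz":0,"rx":0,"ry":0,"rz":0},{"dx":0.0412,"dy":-0.0288,"dz":0,"rx":0,"ry":0,"rz":0},{"dx":0.0412,"dy":-0.0425,"dz":0,"rx":0,"ry":0,"rz":0}]' >/dev/null
python3 -m inch '[{"dx":0,"dy":-0.0138,"dz":0,"rx":0,"ry":0,"rz":0},{"dx":-0.0039,"dy":-0.0281,"dz":0,"rx":0,"ry":0,"rz":0},{"dx":-0.0144,"dy":-0.0386,"dz":0,"rx":0,"ry":0,"rz":0},{"dx":-0.0288,"dy":-0.0425,"dz":0,"rx":0,"ry":0,"rz":0},{"dx":-0.0425,"dy":-0.0425,"dz":0,"rx":0,"ry":0,"rz":0}]' >/dev/null
python3 -c "from h import *; nutangle(2.5)"
python3 -m inch '[{"dx":-0.0138,"dy":0.0025,"dz":0,"rx":0,"ry":0,"rz":0},{"dx":-0.0272,"dy":0.0061,"dz":0,"rx":0,"ry":0,"rz":0},{"dx":-0.037,"dy":0.0156,"dz":0,"rx":0,"ry":0,"rz":0},{"dx":-0.0412,"dy":0.0288,"dz":0,"rx":0,"ry":0,"rz":0},{"dx":-0.0412,"dy":0.0425,"dz":0,"rx":0,"ry":0,"rz":0}]' >/dev/null
python3 -c "from h import *; nutangle(2.6)"
```

```text
blob area 3529 r mm 21.7 deg 151.0
t 11.05 tool X,Y mm -2.7 -37.2 z 0.0594 F [-0.8  4.4  2.6]
 blob area 205 r mm 19.8 deg -111.0
t 11.6 tool X,Y mm -36.1 0.0 z 0.0594 F [-11.1  -1.    5.4]
```

The count is now about 969° on the mark (2.70 turns). The last quarter gives about +125°, then I back off sideways, rise and check.

```bash

python3 -m inch '[{"dx":0,"dy":0.0138,"dz":0,"rx":0,"ry":0,"rz":0},{"dx":0.0039,"dy":0.0281,"dz":0,"rx":0,"ry":0,"rz":0},{"dx":0.0144,"dy":0.0386,"dz":0,"rx":0,"ry":0,"rz":0},{"dx":0.0206,"dy":0.0415,"dz":0,"rx":0,"ry":0,"rz":0},{"dx":0.0206,"dy":0.0415,"dz":0,"rx":0,"ry":0,"rz":0}]' >/dev/null
python3 -c "from h import *; nutangle(3)"
python3 -m inch '[{"dx":0,"dy":0.03,"dz":0,"rx":0,"ry":0,"rz":0},{"dx":0,"dy":0.05,"dz":-0.05,"rx":0,"ry":0,"rz":0},{"dx":0,"dy":0.05,"dz":-0.1,"rx":0,"ry":0,"rz":0},{"dx":0,"dy":0.05,"dz":-0.1,"rx":0,"ry":0,"rz":0},{"dx":0,"dy":0.05,"dz":-0.1,"rx":0,"ry":0,"rz":0}]' 
python3 - <<'E'
from h import *
nutangle(3,'pics/n7.png')
im=optics.grab_frame('wrist'); cv2.imwrite('pics/w4.png',im[:,:,::-1]); ci=optics.camera_info('wrist')
J=N+.02*EX
T=J+.036*EX-.127*EY
print('tail pred px',proj('wrist',np.array([*T,.034]),ci),'stop px',proj('wrist',np.array([*(J+.034*EX+.13*EY),.036]),ci))
for dy in (-.127-.05,): print(delta([*(J+.034*EX+dy*EY),.14],YAW), delta([*(J+.034*EX+dy*EY),.024],YAW))
E
```

```text
blob area 209 r mm 18.6 deg -19.0
t 12.15 tool X,Y mm -16.4 35.2 z 0.0601 F [-0.8 -9.2 -1. ]
time: 12.65
tool_pos: [0.4986, -0.0939, 0.1419]
tool_rot: [0.001, 0.998, 0.066, 0.002]
contact_force: [-0.7, 0.5, -0.3]
gripper_width: 0.0
grasp_force: 0.0
 blob area 165 r mm 17.9 deg -18.0
t 12.7 tool X,Y mm -16.0 72.3 z 0.1401 F [-0.4 -0.2 -1. ]
tail pred px [405.4153188  140.41023164] stop px [ 64.8437714  157.82451242]
[[0.0881, 0.1317, -0.0013], [-0.0002, 0.0008, 0.0009]] [[0.0883, 0.1318, 0.1437], [-0.0002, 0.0008, 0.0009]]
```

View pics/w4.png

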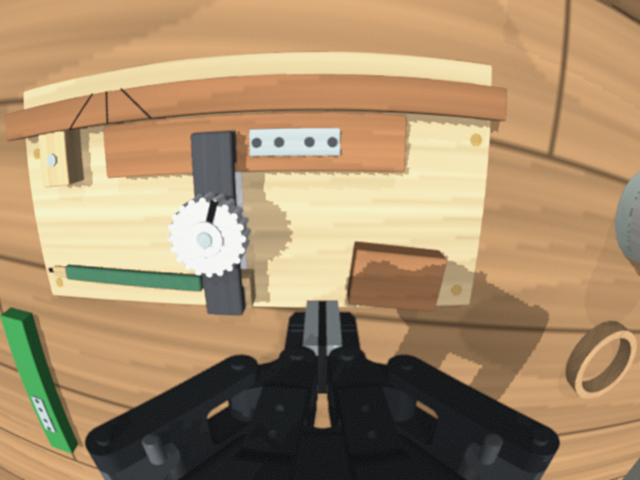

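The view shows the mark at (211,210), about -18°: total about 1065°, or 2.96 turns. The rail tail is at (405,142), as predicted, and the offcut (400,275) and pencil are undisturbed. Next I go behind the tail and down.

```bash

python3 -m inch '[{"dx":0.04,"dy":0.06,"dz":0,"rx":0,"ry":0,"rz":0},{"dx":0.09,"dy":0.132,"dz":0,"rx":0,"ry":0,"rz":0},{"dx":0.09,"dy":0.132,"dz":0,"rx":0,"ry":0,"rz":0},{"dx":0.09,"dy":0.132,"dz":0,"rx":0,"ry":0,"rz":0},{"dx":0.09,"dy":0.132,"dz":0,"rx":0,"ry":0,"rz":0}]'
python3 -m inch '[{"dx":0,"dy":0,"dz":0.04,"rx":0,"ry":0,"rz":0},{"dx":0,"dy":0,"dz":0.08,"rx":0,"ry":0,"rz":0},{"dx":0,"dy":0,"dz":0.115,"rx":0,"ry":0,"rz":0},{"dx":0,"dy":0,"dz":0.135,"rx":0,"ry":0,"rz":0},{"dx":0,"dy":0,"dz":0.145,"rx":0,"ry":0,"rz":0}]'
python3 -m inch '[{"dx":0,"dy":0,"dz":0,"rx":0,"ry":0,"rz":0},{"dx":0,"dy":0,"dz":0,"rx":0,"ry":0,"rz":0}]'>/dev/null
python3 - <<'E'
from h import *
J=N+.02*EX; p=tool()[0]; d=p[:2]-J; print(d@EX,d@EY,p[2],state()['contact_force'],delta([*(J+.036*EX-.101*EY),.022],YAW))
E
```

```text
time: 13.25
tool_pos: [0.5814, -0.1872, 0.1379]
tool_rot: [-0.001, 0.998, 0.067, -0.002]
contact_force: [-0.3, -0.0, -0.5]
gripper_width: 0.004
grasp_force: 0.0
time: 13.75
tool_pos: [0.5805, -0.186, 0.0217]
tool_rot: [-0.001, 0.998, 0.067, -0.002]
contact_force: [0.2, -0.3, 1.2]
gripper_width: 0.001
grasp_force: 0.0
0.036761203538783045 -0.1772222699150504 0.025459368069377684 [-0.58556066  0.58634393  0.19848154] [[-0.0008, -0.0953, 0.0042], [0.0007, -0.0012, 0.0013]]
```

```bash

python3 -m inch '[{"dx":0,"dy":-0.015,"dz":0.003,"rx":0,"ry":0,"rz":0},{"dx":0,"dy":-0.028,"dz":0.003,"rx":0,"ry":0,"rz":0},{"dx":0,"dy":-0.038,"dz":0.003,"rx":0,"ry":0,"rz":0},{"dx":0,"dy":-0.045,"dz":0.003,"rx":0,"ry":0,"rz":0},{"dx":0,"dy":-0.051,"dz":0.003,"rx":0,"ry":0,"rz":0}]'
python3 -m inch '[{"dx":0,"dy":-0.006,"dz":0,"rx":0,"ry":0,"rz":0},{"dx":0,"dy":-0.012,"dz":0,"rx":0,"ry":0,"rz":0},{"dx":0,"dy":-0.018,"dz":0,"rx":0,"ry":0,"rz":0},{"dx":0,"dy":-0.024,"dz":0,"rx":0,"ry":0,"rz":0},{"dx":0,"dy":-0.03,"dz":0,"rx":0,"ry":0,"rz":0}]'
python3 -m inch '[{"dx":0,"dy":-0.003,"dz":0,"rx":0,"ry":0,"rz":0},{"dx":0,"dy":-0.006,"dz":0,"rx":0,"ry":0,"rz":0},{"dx":0,"dy":-0.009,"dz":0,"rx":0,"ry":0,"rz":0},{"dx":0,"dy":-0.009,"dz":0,"rx":0,"ry":0,"rz":0}]'
python3 - <<'E'
from h import *
J=N+.02*EX; p=tool()[0]; d=p[:2]-J; print(d@EX,d@EY,p[2],state()['contact_force'],delta([*(J+.036*EX-.101*EY),.022],YAW))
im=optics.grab_frame('wrist'); cv2.imwrite('pics/w5.png',im[:,:,::-1])
E
```

```text
time: 14.45
tool_pos: [0.5772, -0.1467, 0.0221]
tool_rot: [0.0, 0.998, 0.067, 0.0]
contact_force: [0.6, -1.2, -0.0]
gripper_width: -0.004
grasp_force: 0.8
time: 14.95
tool_pos: [0.574, -0.1232, 0.022]
tool_rot: [0.0, 0.998, 0.067, 0.0]
contact_force: [0.6, -2.3, 2.4]
gripper_width: -0.001
grasp_force: 1.2
time: 15.35
tool_pos: [0.573, -0.1162, 0.0219]
tool_rot: [0.0, 0.998, 0.067, 0.0]
contact_force: [0.9, -3.1, 2.0]
gripper_width: -0.001
grasp_force: 1.5
0.03596304650646783 -0.1049800844794827 0.021888924595709534 [ 0.8682275  -3.11755252  2.00889977] [[0.0001, -0.005, -0.0001], [0.0003, -0.0002, 0.0013]]
```

View pics/w5.png

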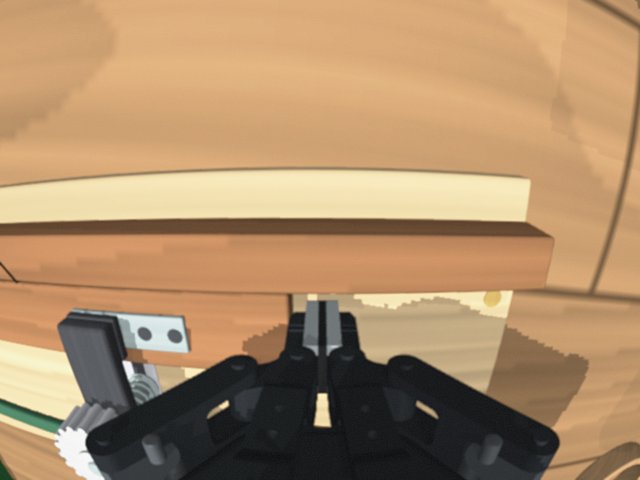

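The plate has gone under the bar (80,320–130,330) and the rail lies flush to the fence, with its tail at (290,310). About 4 mm is left to the stop, so I step on until the force rises.

```bash
for i in 1; do
python3 -m inch '[{"dx":0,"dy":-0.002,"dz":0,"rx":0,"ry":0,"rz":0},{"dx":0,"dy":-0.004,"dz":0,"rx":0,"ry":0,"rz":0},{"dx":0,"dy":-0.004,"dz":0,"rx":0,"ry":0,"rz":0}]'|egrep 'pos|cont'
python3 -m inch '[{"dx":0,"dy":-0.0015,"dz":0,"rx":0,"ry":0,"rz":0},{"dx":0,"dy":-0.0015,"dz":0,"rx":0,"ry":0,"rz":0}]'|egrep 'pos|cont'
python3 -m inch '[{"dx":0,"dy":-0.0015,"dz":0,"rx":0,"ry":0,"rz":0},{"dx":0,"dy":-0.0015,"dz":0,"rx":0,"ry":0,"rz":0}]'|egrep 'pos|cont'
python3 -m inch '[{"dx":0,"dy":-0.0015,"dz":0,"rx":0,"ry":0,"rz":0},{"dx":0,"dy":-0.0015,"dz":0,"rx":0,"ry":0,"rz":0}]'|egrep 'pos|cont'; done
```

```text
tool_pos: [0.5729, -0.1158, 0.022]
contact_force: [1.4, -11.8, 1.1]
tool_pos: [0.573, -0.1157, 0.0223]
contact_force: [0.6, -15.5, -0.6]
tool_pos: [0.5732, -0.1155, 0.0226]
contact_force: [0.9, -17.6, -0.4]
tool_pos: [0.5735, -0.1154, 0.023]
contact_force: [1.6, -21.7, -0.3]
```

```bash

python3 -m inch '[{"dx":0,"dy":0.012,"dz":0,"rx":0,"ry":0,"rz":0},{"dx":0,"dy":0.04,"dz":0,"rx":0,"ry":0,"rz":0},{"dx":0,"dy":0.05,"dz":-0.05,"rx":0,"ry":0,"rz":0},{"dx":0,"dy":0.05,"dz":-0.1,"rx":0,"ry":0,"rz":0},{"dx":0,"dy":0.05,"dz":-0.15,"rx":0,"ry":0,"rz":0}]'|egrep 'pos|cont'
python3 -m inch '[{"dx":-0.06,"dy":0,"dz":-0.05,"rx":0,"ry":0,"rz":0},{"dx":-0.12,"dy":0,"dz":-0.06,"rx":0,"ry":0,"rz":0},{"dx":-0.16,"dy":0,"dz":-0.06,"rx":0,"ry":0,"rz":0},{"dx":-0.16,"dy":0,"dz":-0.06,"rx":0,"ry":0,"rz":0},{"dx":-0.16,"dy":0,"dz":-0.06,"rx":0,"ry":0,"rz":0}]'|egrep 'pos|cont'
python3 - <<'E'
from h import *
print(state()['time'])
nutangle(3)
w=optics.grab_frame('wrist'); t=optics.grab_frame('top')
a=cv2.resize(t[180:280,225:405][:,:,::-1],(800,444),interpolation=cv2.INTER_CUBIC); cv2.imwrite('pics/end.png',a)
E
```

```text
tool_pos: [0.5761, -0.1482, 0.1414]
contact_force: [0.3, -0.6, -0.5]
tool_pos: [0.4497, -0.1654, 0.1891]
contact_force: [0.3, 0.6, -0.4]
17.3
 blob area 133 r mm 19.6 deg -18.0
t 17.35 tool X,Y mm -72.0 137.8 z 0.1892 F [ 0.9 -0.3  0. ]
```

View pics/end.png

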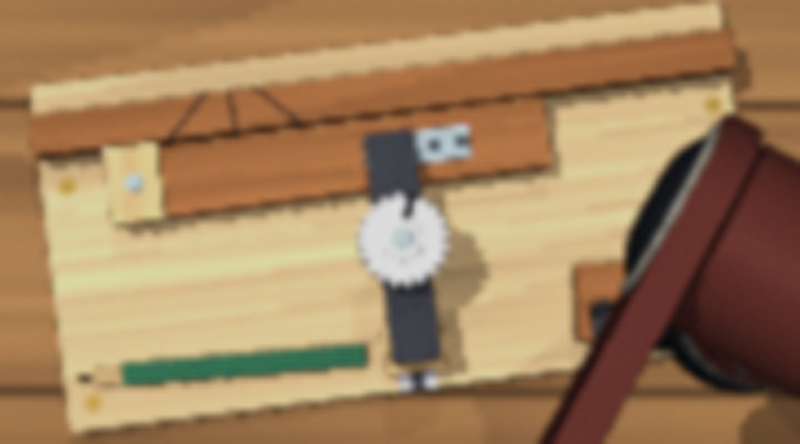

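The rail's head butts against the stop at (162,180) with no gap, and the rail lies flush along the fence. The plate has passed under the bar, and the nut's mark is still at -18° (2.96 turns). The robot is clear of everything, so I'm handing in.

```bash
python3 -c "
from plant import ticket
print(ticket.job_done())"
```

```text
the job is handed in; nothing more can be done
None
```

I backed the nut off about 2.96 turns, then pushed the rail along the fence until it butted against the length stop, and handed the job in; the hand-in returned no verdict.

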